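# Find the perished rubber pad with a pin tester

### The job

One of the three rubber pads on the press plate has gone soft. Take the pin tester from its stand and push it squarely down on each pad in turn, from left to right as the robot sees them, until its sprung sleeve gives clearly but never goes to its stop, and see how far the pin sinks into the rubber; then leave the tester standing upright by itself in the middle of the pad that the pin sinks into deepest. Do not let the tester fall over and leave the things lying around where they are.

Things in the scene. Friction and masses are not known exactly. Their poses are not given: they have to be found in the camera images.
- tester_grip (a point): Pin tester, a loose upright hand tool, round about its z axis (up), 0.35 kg. This point is on the axis half-way up its grey ribbed grip, 34 mm in diameter, 41 mm long. A collar 47 mm in diameter spans 25 to 36 mm below this point. The tool's top is 24 mm above it; a thin rod fixed to the pin stands 6 mm out there and rises with the pin. Pushes of up to 20 N pass through the grip: grip firmly, about 100 N.
- sleeve_face (a point): centre of the lower face of the tester's sprung steel sleeve, 36 mm in diameter; at rest 52 mm below tester_grip
- pin_tip (a point): tip of the tester's steel pin, 7 mm thick; at rest 60 mm below tester_grip, standing 8 mm out of the sleeve
- pin (a joint): how far the pin is pushed up into the tester, m: 0 at rest, to 0.014; spring 0.7 N per mm. With the sleeve flat on the rubber a sound pad gives 0.006 or more (growing as the sleeve gives), the soft one 0.002 to 0.0035; the pin then sinks into the rubber by 8 mm plus sleeve minus this value
- sleeve (a joint): how far the sprung sleeve is pushed up into the tester, m: 0 at rest, 0.006 at its stop; spring 3 N per mm. The tester's own weight pushes it up about 0.001 when the tester stands on it
- stand: tester stand, a fixed black round block 56 mm in diameter and 26 mm high with a 20 mm hole for the pin; origin at the centre of its underside, z up. The tester starts standing free on its flat top
- seat_1 (a point): centre of the left rubber pad (largest y) at the level of the plate's top, 12 mm over the bench. The pads are three black discs alike in looks, 46 mm in diameter, 54 mm apart; their tops stand 20 to 28 mm above this point, unequal and not measured. The inner 23 mm disc gives under the pin. The tester's weight brings the sleeve flat on the soft pad only; on a sound pad it would teeter on its pin
- seat_2 (a point): the same for the middle pad
- seat_3 (a point): the same for the right pad (smallest y)
- plate: aluminium press plate, fixed, 68 x 166 x 12 mm with a cap screw 4.5 mm high near each corner, origin at the centre of its underside; the pads lie along its y axis
- meter: yellow multimeter lying flat, 138 x 68 x 39 mm, a bystander; origin at the centre of its underside
- board: small round black LED board lying flat, 57 x 64 x 6 mm, a bystander; origin at the centre of its underside
- driver: small red screwdriver lying flat, 165 mm long, 16 mm thick, a bystander; origin at its middle on the bench
- tape: flat roll of tape, 90 x 85 x 30 mm, a bystander; origin at the centre of its underside
- tweezers: black tweezers lying flat, 122 mm long, 11 mm high, a bystander; origin at the middle on the bench
There are look-alikes about, which are no part of the job. What is shaped like the part that bears tester_grip but orange is not meant.

How it is judged:
By the outcome, as a careful person would: the job done as asked, in the order asked, and still so for the second after the job is handed in, with the robot touching nothing.
It also fails if it takes over 64 s, if anything falls off the work surface, if the arm or the gripper's body presses on something with over 40 N, if the wrist force passes 120 N, or if a joint passes its speed limit or range.

### The arm

A 6-joint arm with a two-finger parallel gripper is mounted at the origin on the work surface; the furniture and walls round the work are solid. World frame = base frame: x ahead of the robot, y to its left, z up, the work surface at z = 0. Lengths are in mm, angles in rad, forces in N, time in s.
With the tool pointing down it reaches from about 300 to 850 mm from the base axis. Payload 5.4 kg.
Tool frame: the origin (TCP) lies midway between the tips of the shut fingers; the grasp point (between the pads) lies 19 mm behind it; z points along the fingers, y is the line along which they close (so a half turn about z gives the same grasp; the last joint's range is limited). The gripper opens to 85 mm and grips with 20 to 120 N. Pads are 22 mm wide; open, the fingers measure 114 mm over their backs; the gripper's body (76 mm by 85 mm) begins 54 mm behind the grasp point. The pads swing forward as they close: fully open they stand 13 mm farther back than shut.
Start: joints at [-1.447, 0.158, 1.597, -0, 1.386, -0.21], TCP at [188.366, -543.253, 197.099] pointing down, gripper open.
Joint ranges: [-2.91, 2.91], [-0.94, 2.29], [0.18, 2.7], [-1.29, 4.43], [0.17, 2.64], [-3, 3]. Speed limits (rad/s): [2.57, 2.57, 3.14, 3.14, 3.14, 3.14].

### API

Orientations are given as a rotation vector (axis times angle).
In Python, from station import bot, imaging gives the robot as it stands.
- The arm moves only by the shell command python3 -m handwheel 'ROWS' [OPENING] [FORCE]. ROWS is JSON, a list of rows, each a list of 4 numbers: the shift along the tool's x, y, z normalised to -1 to 1, where 1 is 250 mm, then the turn about the tool's z normalised to -1 to 1, where 1 is 0.08 rad. In form: [[tx, ty, tz, spin], ...]. A call has 1 to 5 rows; each row shifts and turns the commanded pose from where the row before left it, along the tool's axes as they then stand; what a row does not reach is not made up. A row lasts 1/12 s, in which the tool goes at most 41.7 mm and 7.16 degrees, less where a joint would pass 70% of its speed; a pose out of reach is approached as far as the arm can. A call with a number of a shift or a turn outside -1 to 1 is refused whole. A call with a gripper value outside its range is refused whole. OPENING is the closure, from 0 (fully open) to 1 (shut), set as the call begins (- or left out, the last holds). The fingers move at their own pace and stop on an object; FORCE is the grip in N (left out, the last holds). Time passes only in rows, so rows that do not move let the fingers close. It gives the time, the measured TCP pose, the force, the opening and the grip force at its end, in the units of the state.
- bot.observe(): the state, without advancing time (a new reading comes with each control period).
- imaging.get_image(name): name is "scene" or "top"; returns the picture (384x512x3 uint8, blue, green, red); there is no depth.
- imaging.calibration(name): a dict with "intrinsics" (3x3 intrinsics, pixels), "R" (3x3) and "t" (3): a world point X has camera coordinates R X + t. Camera axes: x right, y down, z forward; pixel columns grow to the right and rows downward; lengths in mm; the calibration is good to about 2 mm. A picture is of the moment at which its call begins. calibration takes no time and is no camera call.
- bot.hand_in(): hands the job in; it is judged then, once.
The state is a dict: "t": time; "qpos": joint angles; "dq": joint speeds; "effort": joint torques, N m; "tool_pos": TCP position; "ee_rot": TCP orientation; "ft_force": force on the tool from outside, world axes, zero at the start; "moment": the same for the moment, N m; "opening": finger opening in mm; "finger_force": force on a finger pad.
Only numpy, scipy, OpenCV 4.12 (cv2) and the standard library are available. Lean on these libraries where they do the work, as an engineer would, in place of code of your own. Each camera call takes 0.05 s, during which the arm holds its last target. There are 200 camera calls.

## Working session

There is one attempt and no reset: what is moved stays moved. The work goes in short steps, Python scripts to look and compute and a shell command to move; the robot and the scene stay as the last step left them, time stands still between calls to the robot, and variables do not carry over. Pictures are saved under pics/ and viewed, at most 10 in all, crops included, and the job is handed in when it is done.

```bash
ls; mkdir -p pics; python3 - <<'E'
from station import bot, imaging
import cv2
for n in("scene","top"):
    im=imaging.get_image(n); cv2.imwrite(f"pics/{n}0.png",im)
    c=imaging.calibration(n); print(n,c)
print(bot.observe())
E
```

```text
pics
scene {'intrinsics': array([[467.28452411,   0.        , 259.53995066],
       [  0.        , 467.28452411, 201.99073134],
       [  0.        ,   0.        ,   1.        ]]), 'R': array([[-8.14173690e-01, -5.80621104e-01,  5.79562936e-04],
       [-2.31691935e-01,  3.23973531e-01, -9.17256779e-01],
       [ 5.32390880e-01, -7.46940617e-01, -3.98295952e-01]]), 't': array([ 245.0535758 ,  261.90108558, 1131.37329823])}
top {'intrinsics': array([[388.83285367,   0.        , 253.08840732],
       [  0.        , 388.83285367, 197.58132996],
       [  0.        ,   0.        ,   1.        ]]), 'R': array([[ 2.19257287e-02, -9.99750563e-01,  4.25146056e-03],
       [-9.84813364e-01, -2.23303129e-02, -1.72174317e-01],
       [ 1.72226307e-01, -4.11847818e-04, -9.85057323e-01]]), 't': array([-224.30139559,  466.65230403, 1207.73022053])}
{'t': 0.1, 'qpos': array([-1.44709171e+00,  1.58990640e-01,  1.59813293e+00, -4.58318196e-06,
        1.38620810e+00, -2.10079128e-01]), 'dq': array([ 0.00089356, -0.00139954, -0.00432267, -0.00050724, -0.00060889,
       -0.00152444]), 'effort': array([ 7.94676521e-05, -3.96989286e+01, -3.32337356e+01, -1.71937909e-04,
        4.19791293e-03,  8.84957558e-06]), 'tool_pos': array([ 188.29425801, -542.6473443 ,  196.19948906]), 'ee_rot': array([-3.09622921e+00, -5.21588428e-01, -1.10804722e-04]), 'ft_force': array([-0.23772631,  0.22076289,  1.08199122]), 'moment': array([-0.02146872,  0.06479837, -0.00981544]), 'finger_force': 0.0, 'opening': 85.3425820323073}
```

View pics/scene0.png

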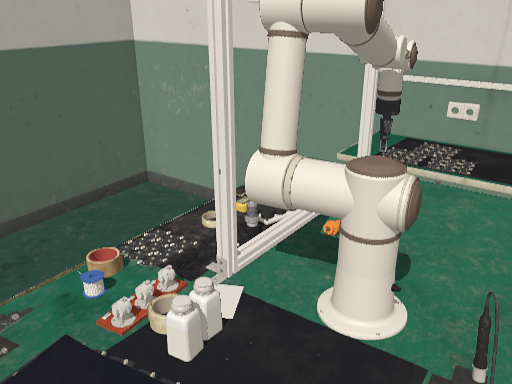

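View pics/top0.png

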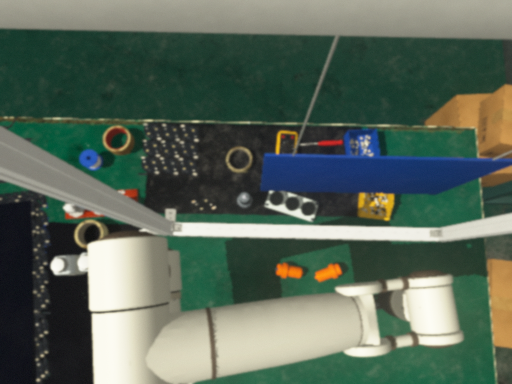

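```bash
cat > h.py <<'E'
from station import bot, imaging
import cv2, numpy as np
C={n:imaging.calibration(n) for n in("scene","top")}
def ray(n,u,v):
    c=C[n]; o=-c["R"].T@c["t"]; d=c["R"].T@np.linalg.inv(c["intrinsics"])@[u,v,1]; return o,d/np.linalg.norm(d)
def onz(n,u,v,z):
    o,d=ray(n,u,v); return o+d*(z-o[2])/d[2]
def proj(n,X):
    c=C[n]; p=c["intrinsics"]@(c["R"]@np.array(X,float)+c["t"]); return p[:2]/p[2]
def tri(a,b):
    o1,d1=ray("scene",*a); o2,d2=ray("top",*b)
    s=np.linalg.lstsq(np.c_[d1,-d2],o2-o1,rcond=None)[0]; p,q=o1+s[0]*d1,o2+s[1]*d2
    return (p+q)/2,np.linalg.norm(p-q)
E
python3 - <<'E'
from h import *
np.set_printoptions(precision=1,suppress=True)
print(ray("scene",0,0)[0],ray("top",0,0)[0])
for p in [(245,200),(291,205),(172,225),(435,233),(265,155),(262,190),(512,160)]: print(p,onz("top",*p,0),onz("top",*p,300))
print(tri((252,205),(245,200)), proj("scene",onz("top",291,205,12)))
a=cv2.imread("pics/scene0.png")[170:260,180:350]; b=cv2.imread("pics/top0.png")[120:250,190:410]
a=cv2.resize(a,(780,413),interpolation=cv2.INTER_CUBIC);cv2.imwrite("pics/sc.png",a)
cv2.imwrite("pics/tc.png",cv2.resize(b,None,fx=3.6,fy=3.6,interpolation=cv2.INTER_CUBIC))
E
```

```text
[-342.1  902.5  690.7] [ 256.5 -213.3 1271. ]
(245, 200) [ 470.  -187.2    0. ] [ 419.6 -193.4  300. ]
(291, 205) [ 456.6 -339.8    0. ] [ 409.4 -310.   300. ]
(172, 225) [381.5  49.6   0. ] [352.  -12.4 300. ]
(435, 233) [ 374.5 -811.7    0. ] [ 346.7 -670.4  300. ]
(265, 155) [ 625.8 -250.9    0. ] [ 538.7 -242.1  300. ]
(262, 190) [ 505. -243.    0.] [ 446.3 -236.   300. ]
(512, 160) [  627.7 -1087.3     0. ] [ 540.1 -881.   300. ]
(array([ 458.2, -186.8,   92.7]), np.float64(8.835072876194166)) [280.1 212.3]
```

View pics/sc.png

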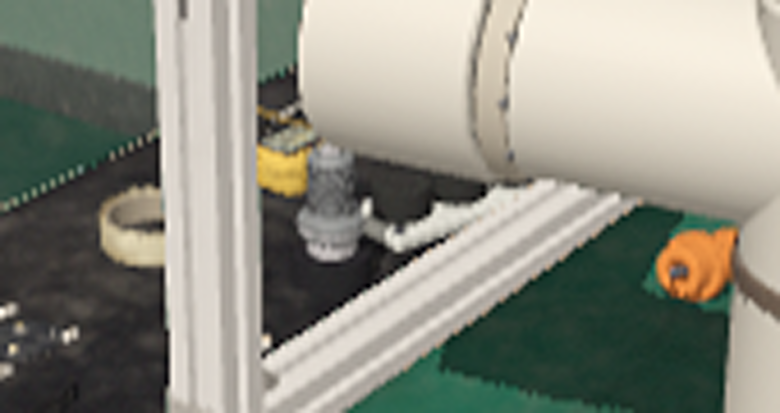

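View pics/tc.png

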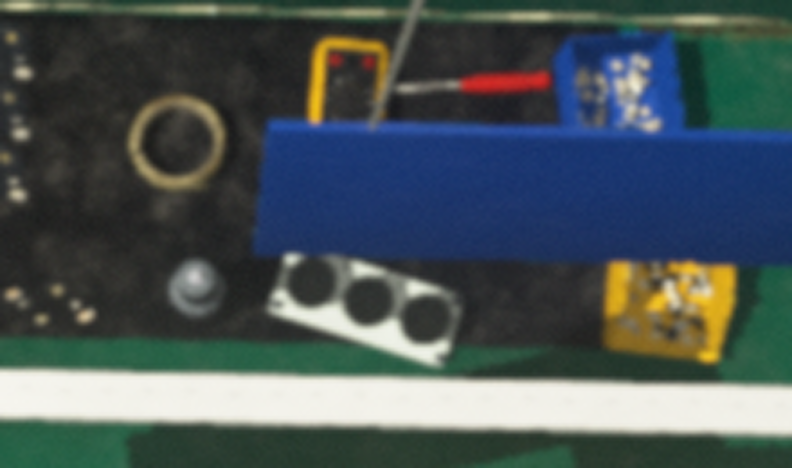

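```bash
python3 - <<'E'
from h import *
np.set_printoptions(precision=0,suppress=True)
for z in (150,300,450,600,750,900):
    print(z,[ (onz("top",*p,z)[:2],proj("scene",onz("top",*p,z))) for p in [(262,190),(267,154),(490,160),(480,192)]])
for z in (0,100,200,400,800): print('post',proj("scene",[381,50,z]),proj("top",[381,50,z]))
im=cv2.imread("pics/scene0.png").astype(int); m=(im[:,:,0]>im[:,:,1]+40)&(im[:,:,0]>im[:,:,2]+60); n,l,s,c=cv2.connectedComponentsWithStats(m.astype(np.uint8)); print(s)
im=cv2.imread("pics/top0.png").astype(int); m=(im[:,:,0]>im[:,:,1]+40)&(im[:,:,0]>im[:,:,2]+60); n,l,s,c=cv2.connectedComponentsWithStats(m.astype(np.uint8)); print(s[s[:,4]>20])
E
```

```text
150 [(array([ 476., -239.]), array([259., 182.])), (array([ 585., -252.]), array([234., 174.])), (array([ 582., -918.]), array([328., 132.])), (array([ 484., -881.]), array([345., 138.]))]
300 [(array([ 446., -236.]), array([266., 139.])), (array([ 541., -247.]), array([243., 133.])), (array([ 539., -824.]), array([329., 103.])), (array([ 454., -791.]), array([344., 107.]))]
450 [(array([ 417., -232.]), array([274.,  90.])), (array([ 497., -242.]), array([253.,  87.])), (array([ 495., -730.]), array([330.,  69.])), (array([ 423., -702.]), array([344.,  71.]))]
600 [(array([ 388., -229.]), array([283.,  35.])), (array([ 453., -237.]), array([264.,  34.])), (array([ 452., -635.]), array([331.,  28.])), (array([ 393., -613.]), array([344.,  29.]))]
750 [(array([ 358., -225.]), array([293., -26.])), (array([ 409., -231.]), array([277., -26.])), (array([ 408., -541.]), array([333., -22.])), (array([ 362., -524.]), array([343., -22.]))]
900 [(array([ 329., -222.]), array([304., -97.])), (array([ 365., -226.]), array([292., -95.])), (array([ 364., -447.]), array([334., -83.])), (array([ 332., -434.]), array([343., -85.]))]
post [226. 270.] [172. 225.]
post [225. 238.] [165. 222.]
post [223. 204.] [157. 218.]
post [221. 129.] [136. 207.]
post [215. -58.] [ 43. 160.]
[[     0      0    512    384 196332]
 [    80    270     24     13    226]
 [    83    289     24      9     50]]
[[     0      0    512    384 188248]
 [   262    129    250     63   8085]
 [    79    150     21     20    274]]
```

```bash
python3 - <<'E'
from h import *
np.set_printoptions(precision=1,suppress=True)
im=cv2.imread("pics/top0.png"); k=8
roi=cv2.resize(im[180:228,232:326],None,fx=k,fy=k,interpolation=cv2.INTER_CUBIC)
g=cv2.cvtColor(roi,cv2.COLOR_BGR2GRAY); P=lambda x,y:((x+.5)/k-.5+232,(y+.5)/k-.5+180)
# plate
m=(g>130).astype(np.uint8); m[:,:int(32*k)]=0; m[:,int(88*k):]=0
cs,h=cv2.findContours(m,cv2.RETR_CCOMP,cv2.CHAIN_APPROX_NONE)
for c,hh in zip(cs,h[0]):
    a=cv2.contourArea(c)/k/k
    if a<40: continue
    if hh[3]>=0 or True:
        (x,y),(w,hgt),an=cv2.minAreaRect(c); M=cv2.moments(c); u=P(M['m10']/M['m00'],M['m01']/M['m00'])
        print('hole' if hh[3]>=0 else 'outer',round(a),np.array(u),w/k,hgt/k,an,'rectc',onz("top",*P(x,y),12),'z24',onz("top",*u,24))
    if hh[3]<0: print([onz("top",*P(*q),12)[:2] for q in cv2.boxPoints(cv2.minAreaRect(c))])
# tester blob
t=cv2.inRange(g,70,255); t[:,int(26*k):]=0
for c in cv2.findContours(t,cv2.RETR_EXTERNAL,cv2.CHAIN_APPROX_NONE)[0]:
    a=cv2.contourArea(c)/k/k
    if a>30:
        (x,y),r=cv2.minEnclosingCircle(c); print('tester',a,P(x,y),r/k,onz("top",*P(x,y),46))
print('top',onz("top",245.5,196.4,103), tri((252,209.2),(245,198)),tri((252,202.7),(245.5,196.4)))
cv2.imwrite("pics/roi.png",roi)
E
```

```text
outer 200 [289.9 225.6] 4.375 55.875 90.0 rectc [ 388.2 -340.6   12. ] z24 [ 385.6 -334.2   24. ]
[array([ 393.3, -249.7]), array([ 397.4, -431.4]), array([ 383.1, -431.3]), array([ 379.1, -250. ])]
outer 338 [289.4 210.9] 51.5486946105957 10.40291976928711 18.292776107788086 rectc [ 439.7 -334.2   12. ] z24 [ 433.3 -332.2   24. ]
[array([ 448.2, -248.6]), array([ 481.3, -258.8]), array([ 431.3, -419.6]), array([ 398.6, -408.7])]
outer 45 [304.9 199.7] 14.419035911560059 6.093206405639648 7.125016689300537 rectc [ 471.9 -383.7   12. ] z24 [ 471.4 -382.5   24. ]
[array([ 464.3, -358.9]), array([ 484.5, -361.4]), array([ 479.6, -408.5]), array([ 459.4, -405.9])]
tester 325.046875 (244.5, 221.125) 14.395378112792969 [ 394.4 -188.3   46. ]
tester 167.0234375 (243.67843341827393, 199.58583450317383) 8.196165084838867 [ 463.5 -183.9   46. ]
top [ 463.8 -190.6  103. ] (array([ 464. , -188.3,   76.7]), np.float64(1.3657017096883197)) (array([ 465.2, -190.1,   98.3]), np.float64(1.3188735720480442))
```

View pics/roi.png

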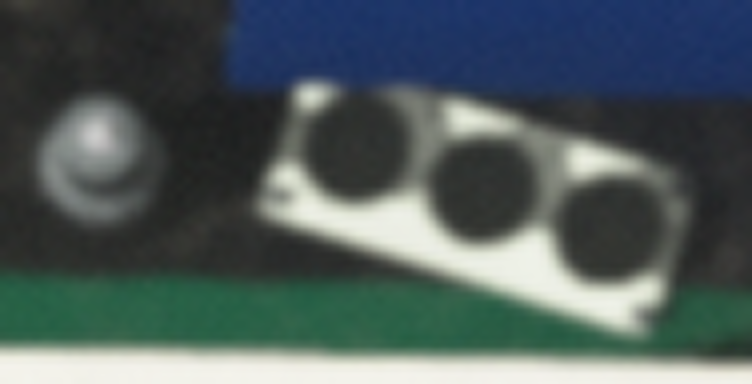

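```bash
python3 - <<'E'
from h import *
np.set_printoptions(precision=1,suppress=True)
k=8; roi=cv2.imread("pics/roi.png"); g=cv2.cvtColor(roi,cv2.COLOR_BGR2GRAY); P=lambda x,y:((x+.5)/k-.5+232,(y+.5)/k-.5+180)
def circ(cx,cy,r0,r1,dark,skip=lambda a:False):
    pts=[]
    for a in np.radians(range(0,360,5)):
        if skip(np.degrees(a)): continue
        r=np.arange(r0,r1); v=cv2.GaussianBlur(g,(0,0),2)[(cy+r*np.sin(a)).astype(int),(cx+r*np.cos(a)).astype(int)].astype(int)
        d=np.diff(v)*(1 if dark else -1); i=d.argmax()
        if d[i]>2: pts.append((cx+r[i]*np.cos(a),cy+r[i]*np.sin(a)))
    return cv2.fitEllipse(np.float32(pts)),len(pts)
for s in [(357,148),(484,189),(609,230)]:
    e,n=circ(*s,40,72,True); u=P(*e[0]); print(e,n,'z20',onz("top",*u,20),'z30',onz("top",*u,30),'z36',onz("top",*u,36))
e,n=circ(98,160,50,75,False,lambda a:200<a<340); u=P(*e[0]); print(e,n,onz("top",*u,47))
q=[(260,210),(645,335),(690,175)]
w=[onz("top",*P(*c),12) for c in q]; print(w,(w[0]+w[2])/2,np.linalg.norm(w[0]-w[1]),np.linalg.norm(w[2]-w[1]))
E
```

```text
((356.9858703613281, 148.92550659179688), (104.4607925415039, 111.15441131591797), 18.629558563232422) 67 z20 [ 474.9 -289.3   20. ] z30 [ 473.2 -288.7   30. ] z36 [ 472.1 -288.3   36. ]
((482.9100646972656, 189.30563354492188), (107.2173843383789, 107.67804718017578), 25.056760787963867) 72 z20 [ 459.4 -340.8   20. ] z30 [ 457.8 -339.8   30. ] z36 [ 456.8 -339.2   36. ]
((608.5836181640625, 229.6278076171875), (104.6864242553711, 110.62763977050781), 39.33699417114258) 69 z20 [ 444. -392.   20.] z30 [ 442.5 -390.6   30. ] z36 [ 441.6 -389.7   36. ]
((110.71441650390625, 150.11175537109375), (123.98036193847656, 148.05413818359375), 44.307735443115234) 34 [ 467.5 -189.3   47. ]
[array([ 450.1, -250.4,   12. ]), array([ 402.2, -407.9,   12. ]), array([ 468.6, -426.6,   12. ])] [ 459.3 -338.5   12. ] 164.58658574650386 68.9967898156907
```

```bash
python3 -m handwheel '[[0,0,0,0.832],[0,0,0,0.832],[0,0,0,0.832],[0,0,0,0.832],[0,0,0,0.832]]' 0 100; python3 -m handwheel '[[0.06,-0.08,0,0],[0.09,-0.11,0,0],[0.09,-0.11,0,0],[0.09,-0.11,0,0],[0.09,-0.11,0,0]]'
```

```text
t: 0.52
tool_pos: [188.3, -542.9, 196.5]
ee_rot: [-3.14, 0.004, 0.0]
ft_force: [-0.1, -0.3, 0.5]
opening: 85.3
finger_force: 0.0
t: 0.93
tool_pos: [293.8, -411.5, 196.6]
ee_rot: [-3.141, -0.0, 0.0]
ft_force: [0.8, 0.5, 0.1]
opening: 85.2
finger_force: 0.0
```

```bash
python3 -m handwheel '[[0.09,-0.12,0,0],[0.09,-0.12,0,0],[0.09,-0.12,0,0],[0.09,-0.12,0,0],[0.09,-0.12,0,0]]'; python3 -m handwheel '[[0.09,-0.12,0,0],[0.09,-0.12,0,0],[0.054,-0.062,0,0],[0,0,0,0],[0,0,0,0]]'
python3 - <<'E'
from h import *
cv2.imwrite("pics/a_s.png",cv2.resize(imaging.get_image("scene")[120:270,170:370],None,fx=4,fy=4)); 
cv2.imwrite("pics/a_t.png",cv2.resize(imaging.get_image("top")[120:250,190:410],None,fx=3.6,fy=3.6))
print(bot.observe()["tool_pos"],bot.observe()["qpos"])
E
```

```text
t: 1.35
tool_pos: [406.2, -261.2, 196.8]
ee_rot: [-3.141, -0.001, 0.0]
ft_force: [0.8, 0.2, -1.2]
opening: 85.8
finger_force: 0.0
t: 1.77
tool_pos: [464.0, -186.7, 196.6]
ee_rot: [-3.141, -0.005, 0.002]
ft_force: [0.2, -0.8, -0.1]
opening: 85.5
finger_force: 0.0
[ 463.42352063 -188.01761236  196.79792434] [-6.27172600e-01 -3.70980577e-02  1.80221150e+00 -5.16972680e-04
  1.37714460e+00  9.43240129e-01]
```

View pics/a_s.png

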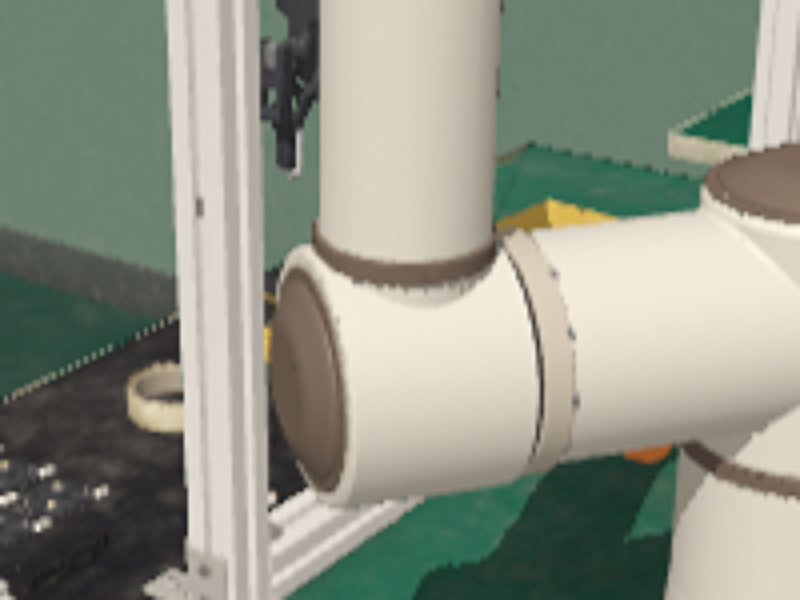

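The gripper (crop 290,160 ≈ scene pixel 242,160) hangs above the tester, and the arm hides the tester itself; lowering straight down.

```bash
python3 -m handwheel '[[0,0,0.12,0],[0,0,0.12,0],[0,0,0.12,0],[0,0,0.09,0],[0,0,0.06,0]]'; python3 -m handwheel '[[0,0,0.04,0],[0,0,0.013,0],[0,0,0,0]]';python3 -m handwheel '[[0,0,0,0],[0,0,0,0],[0,0,0,0],[0,0,0,0],[0,0,0,0]]' 0.3 20;python3 -m handwheel '[[0,0,0,0],[0,0,0,0],[0,0,0,0]]' 0.45 20
```

```text
t: 2.28
tool_pos: [461.6, -187.7, 66.7]
ee_rot: [-3.139, 0.002, 0.006]
ft_force: [-0.0, 0.2, -0.2]
opening: 85.7
finger_force: 0.0
t: 2.53
tool_pos: [463.4, -188.0, 56.0]
ee_rot: [-3.141, 0.0, 0.001]
ft_force: [-0.2, -0.2, -1.0]
opening: 85.5
finger_force: 0.0
t: 2.95
tool_pos: [464.4, -187.6, 56.9]
ee_rot: [3.141, 0.002, 0.001]
ft_force: [-0.9, -0.0, -0.0]
opening: 59.8
finger_force: 0.0
t: 3.2
tool_pos: [464.0, -187.5, 56.4]
ee_rot: [3.142, 0.002, 0.0]
ft_force: [-0.3, -1.1, -0.3]
opening: 47.0
finger_force: 0.0
```

```bash
python3 -m handwheel '[[0,0,0,0],[0,0,0,0]]' 0.53 20;python3 -m handwheel '[[0,0,0,0],[0,0,0,0]]' 0.57 20;python3 -m handwheel '[[0,0,0,0],[0,0,0,0],[0,0,0,0]]' 0.65 20;python3 -m handwheel '[[0,0,0,0],[0,0,0,0],[0,0,0,0]]' 1 100
```

```text
t: 3.37
tool_pos: [464.0, -187.5, 56.3]
ee_rot: [-3.142, -0.002, 0.0]
ft_force: [-0.2, -0.5, -0.6]
opening: 40.4
finger_force: 0.0
t: 3.53
tool_pos: [464.0, -187.3, 56.3]
ee_rot: [-3.141, -0.002, 0.0]
ft_force: [0.1, 0.9, 0.5]
opening: 36.6
finger_force: 0.4
t: 3.78
tool_pos: [464.1, -187.3, 56.5]
ee_rot: [-3.141, -0.002, -0.0]
ft_force: [-0.5, 1.9, 1.9]
opening: 31.9
finger_force: 19.7
t: 4.03
tool_pos: [464.1, -187.3, 56.5]
ee_rot: [-3.141, -0.002, -0.0]
ft_force: [0.1, 2.7, 3.5]
opening: 28.0
finger_force: 98.6
```

```bash
python3 - <<'E'
from h import *
s=bot.observe(); print(s["tool_pos"],s["opening"],s["finger_force"],s["ft_force"],s["moment"])
cv2.imwrite("pics/b_t.png",cv2.resize(imaging.get_image("top")[150:250,210:350],None,fx=5.7,fy=5.7,interpolation=cv2.INTER_CUBIC))
E
```

```text
[ 464.12093091 -187.33291729   56.51638308] 27.98183825069814 98.58252908455216 [0.14896374 2.68159749 3.52899033] [ 0.53974301  0.0208793  -0.03912786]
```

View pics/b_t.png

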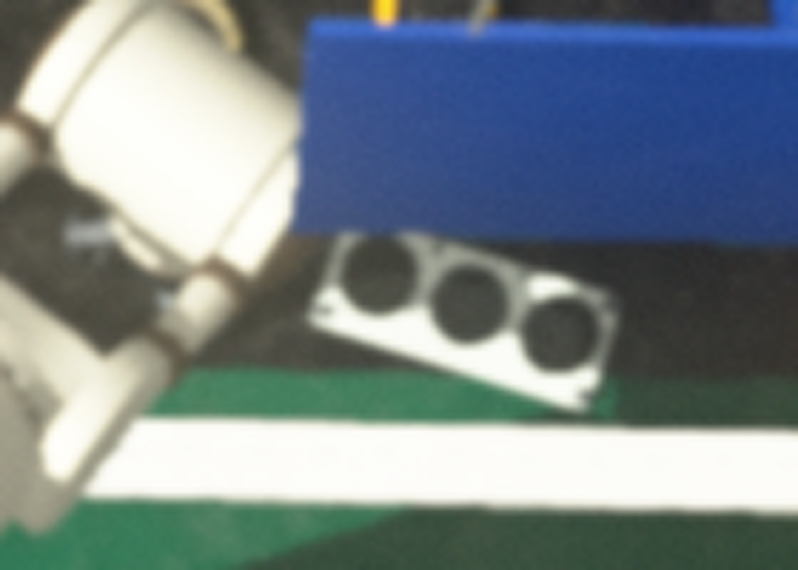

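```bash
python3 -m handwheel '[[0,0,-0.02,0],[0,0,-0.04,0],[0,0,-0.06,0],[0,0,-0.04,0],[0,0,0,0]]'; python3 -m handwheel '[[0,0,0,0],[0,0,0,0],[0,0,0,0]]'; python3 -m handwheel '[[0,0.06,0,0],[0.01,0.09,0,0],[0.02,0.1,0,0],[0.01,0.09,0,0],[0,0.064,0,0]]'; python3 -m handwheel '[[0,0,0,0],[0,0,0,0],[0,0,0,0]]'
```

```text
t: 4.5
tool_pos: [465.5, -188.9, 99.0]
ee_rot: [3.138, 0.001, 0.006]
ft_force: [0.4, 0.0, -3.3]
opening: 28.4
finger_force: 99.2
t: 4.75
tool_pos: [463.3, -187.0, 95.4]
ee_rot: [-3.141, -0.001, 0.002]
ft_force: [0.8, 0.1, -3.3]
opening: 28.4
finger_force: 99.2
t: 5.17
tool_pos: [474.1, -291.0, 95.9]
ee_rot: [3.141, 0.0, -0.0]
ft_force: [-0.0, -0.0, -3.9]
opening: 28.7
finger_force: 99.4
t: 5.42
tool_pos: [473.6, -287.8, 95.7]
ee_rot: [-3.14, -0.001, 0.002]
ft_force: [0.3, -0.4, -3.9]
opening: 28.5
finger_force: 99.5
```

```bash
f(){ grep -E "tool_pos|ft_force" | tr '\n' ' '; echo; }
python3 -m handwheel '[[0,0,0.03,0],[0,0,0.015,0],[0,0,0,0],[0,0,0,0]]' |f
python3 -m handwheel '[[0,0,0.008,0],[0,0,0,0],[0,0,0,0]]' |f
python3 -m handwheel '[[0,0,0.008,0],[0,0,0,0],[0,0,0,0]]' |f
python3 -m handwheel '[[0,0,0.008,0],[0,0,0,0],[0,0,0,0]]' |f
python3 -m handwheel '[[0,0,0.008,0],[0,0,0,0],[0,0,0,0]]' |f
```

```text
tool_pos: [473.7, -287.6, 84.4] ft_force: [0.0, 0.0, -3.3] 
tool_pos: [474.2, -288.4, 83.1] ft_force: [-0.3, -0.7, -3.1] 
tool_pos: [474.0, -288.4, 81.0] ft_force: [-0.4, 0.3, -3.5] 
tool_pos: [474.0, -288.4, 78.9] ft_force: [0.3, 0.5, -4.4] 
tool_pos: [474.2, -288.6, 77.2] ft_force: [0.1, 0.1, -3.0]
```

```bash
f(){ grep -E "tool_pos|ft_force" | tr '\n' ' '; echo; }
python3 -m handwheel '[[0,0,0.008,0],[0,0,0,0],[0,0,0,0]]' |f
python3 -m handwheel '[[0,0,0.008,0],[0,0,0,0],[0,0,0,0]]' |f
python3 -m handwheel '[[0,0,0.008,0],[0,0,0,0],[0,0,0,0]]' |f
python3 -m handwheel '[[0,0,0.004,0],[0,0,0,0],[0,0,0,0]]' |f
```

```text
tool_pos: [474.2, -288.6, 75.2] ft_force: [-0.4, -0.4, -2.0] 
tool_pos: [474.2, -288.6, 73.2] ft_force: [0.1, 0.4, -0.0] 
tool_pos: [474.3, -288.6, 71.3] ft_force: [0.1, 0.2, -0.1] 
tool_pos: [474.4, -288.6, 70.5] ft_force: [-0.5, 0.2, 1.9]
```

```bash
f(){ grep -E "tool_pos|ft_force" | tr '\n' ' '; echo; }
python3 -m handwheel '[[0,0,0.004,0],[0,0,0,0],[0,0,0,0]]' |f
python3 -m handwheel '[[0,0,0.004,0],[0,0,0,0],[0,0,0,0]]' |f
python3 -m handwheel '[[0,0,0.004,0],[0,0,0,0],[0,0,0,0]]' |f
```

```text
tool_pos: [474.5, -288.6, 69.7] ft_force: [-0.9, 1.7, 4.3] 
tool_pos: [474.7, -288.7, 69.0] ft_force: [0.3, 1.9, 7.1] 
tool_pos: [474.9, -288.7, 68.5] ft_force: [-1.5, 2.1, 8.9]
```

```bash
f(){ grep -E "tool_pos|ft_force" | tr '\n' ' '; echo; }
python3 -m handwheel '[[0,0,0.004,0],[0,0,0,0],[0,0,0,0]]' |f
python3 -m handwheel '[[0,0,0,0],[0,0,0,0]]' |f
python3 -m handwheel '[[0,0,0,0]]' |f
python3 -m handwheel '[[0,0,0,0]]' 
python3 - <<'E'
from h import *
print(bot.observe()["moment"])
E
```

```text
tool_pos: [475.0, -288.8, 67.8] ft_force: [-2.1, 3.6, 11.3] 
tool_pos: [475.1, -288.8, 67.9] ft_force: [-1.9, 3.6, 10.9] 
tool_pos: [475.1, -288.8, 67.9] ft_force: [-1.0, 2.7, 10.6] 
t: 9.08
tool_pos: [475.0, -288.7, 67.9]
ee_rot: [3.141, 0.002, 0.003]
ft_force: [-0.7, 2.6, 11.2]
opening: 28.4
finger_force: 101.4
[0.66081706 0.2378218  0.00714889]
```

```bash
f(){ grep -E "tool_pos|ft_force|opening" | tr '\n' ' '; echo; }
python3 -m handwheel '[[0,0,-0.02,0],[0,0,-0.04,0],[0,0,-0.04,0],[0,0,-0.021,0],[0,0,0,0]]' |f
python3 -m handwheel '[[-0.012,0.04,0,0],[-0.02,0.06,0,0],[-0.02,0.06,0,0],[-0.01,0.045,0,0],[0,0,0,0]]' |f
python3 -m handwheel '[[0,0,0.03,0],[0,0,0.015,0],[0,0,0,0],[0,0,0,0]]' |f
python3 -m handwheel '[[0,0,0.008,0],[0,0,0,0],[0,0,0,0]]' |f
python3 -m handwheel '[[0,0,0.008,0],[0,0,0,0],[0,0,0,0]]' |f
python3 -m handwheel '[[0,0,0.008,0],[0,0,0,0],[0,0,0,0]]' |f
python3 -m handwheel '[[0,0,0.008,0],[0,0,0,0],[0,0,0,0]]' |f
```

```text
tool_pos: [474.6, -289.0, 97.6] ft_force: [-0.2, -0.5, -3.6] opening: 28.3 
tool_pos: [457.6, -342.1, 95.8] ft_force: [-0.8, -0.2, -4.1] opening: 28.7 
tool_pos: [458.4, -338.5, 84.1] ft_force: [0.1, -0.4, -3.1] opening: 28.6 
tool_pos: [458.8, -339.5, 83.2] ft_force: [-0.3, -0.8, -2.7] opening: 28.5 
tool_pos: [458.6, -339.6, 81.0] ft_force: [-0.4, 0.5, -3.8] opening: 28.2 
tool_pos: [458.5, -339.6, 78.9] ft_force: [-0.6, 0.0, -3.5] opening: 28.5 
tool_pos: [458.6, -339.6, 76.9] ft_force: [0.1, 0.9, -2.8] opening: 28.2
```

```bash
f(){ grep -E "tool_pos|ft_force" | tr '\n' ' '; echo; }
python3 -m handwheel '[[0,0,0.008,0],[0,0,0,0],[0,0,0,0]]' |f
python3 -m handwheel '[[0,0,0.008,0],[0,0,0,0],[0,0,0,0]]' |f
python3 -m handwheel '[[0,0,0.008,0],[0,0,0,0],[0,0,0,0]]' |f
```

```text
tool_pos: [458.6, -339.6, 74.9] ft_force: [-0.6, 0.4, -4.0] 
tool_pos: [458.6, -339.6, 72.9] ft_force: [-0.3, 0.4, -3.7] 
tool_pos: [458.7, -339.7, 71.0] ft_force: [0.1, 0.0, -3.2]
```

```bash
f(){ grep -E "tool_pos|ft_force" | tr '\n' ' '; echo; }
python3 -m handwheel '[[0,0,0.004,0],[0,0,0,0],[0,0,0,0]]' |f
python3 -m handwheel '[[0,0,0.004,0],[0,0,0,0],[0,0,0,0]]' |f
python3 -m handwheel '[[0,0,0.004,0],[0,0,0,0],[0,0,0,0]]' |f
python3 -m handwheel '[[0,0,0.004,0],[0,0,0,0],[0,0,0,0]]' |f
```

```text
tool_pos: [458.7, -339.8, 70.1] ft_force: [0.2, 0.9, -2.2] 
tool_pos: [458.7, -339.8, 69.1] ft_force: [-0.5, 0.5, -2.6] 
tool_pos: [458.7, -339.8, 68.1] ft_force: [-0.5, -0.5, -2.4] 
tool_pos: [458.7, -339.8, 67.1] ft_force: [-0.1, -0.1, -2.2]
```

```bash
f(){ grep -E "tool_pos|ft_force" | tr '\n' ' '; echo; }
python3 -m handwheel '[[0,0,0.004,0],[0,0,0,0],[0,0,0,0]]' |f
python3 -m handwheel '[[0,0,0.004,0],[0,0,0,0],[0,0,0,0]]' |f
python3 -m handwheel '[[0,0,0.004,0],[0,0,0,0],[0,0,0,0]]' |f
```

```text
tool_pos: [458.7, -339.7, 66.1] ft_force: [-0.7, -0.2, -2.7] 
tool_pos: [458.9, -339.8, 65.4] ft_force: [-0.4, 0.3, -0.1] 
tool_pos: [458.9, -339.9, 64.6] ft_force: [0.3, 1.2, 2.3]
```

```bash
f(){ grep -E "tool_pos|ft_force" | tr '\n' ' '; echo; }
python3 -m handwheel '[[0,0,0.004,0],[0,0,0,0],[0,0,0,0]]' |f
python3 -m handwheel '[[0,0,0.004,0],[0,0,0,0],[0,0,0,0]]' |f
python3 -m handwheel '[[0,0,0,0],[0,0,0,0]]' |f
python3 -m handwheel '[[0,0,0,0]]' |f
```

```text
tool_pos: [459.0, -339.9, 63.7] ft_force: [-0.5, 2.6, 5.0] 
tool_pos: [459.2, -339.9, 63.0] ft_force: [-0.5, 3.0, 7.9] 
tool_pos: [459.2, -339.9, 63.0] ft_force: [-1.5, 2.8, 7.3] 
tool_pos: [459.1, -339.9, 63.0] ft_force: [-1.2, 3.0, 7.0]
```

```bash
f(){ grep -E "tool_pos|ft_force|opening" | tr '\n' ' '; echo; }
python3 -m handwheel '[[0,0,-0.02,0],[0,0,-0.04,0],[0,0,-0.05,0],[0,0,-0.027,0],[0,0,0,0]]' |f
python3 -m handwheel '[[-0.012,0.04,0,0],[-0.02,0.06,0,0],[-0.02,0.06,0,0],[-0.01,0.045,0,0],[0,0,0,0]]' |f
python3 -m handwheel '[[0,0,0.03,0],[0,0,0.015,0],[0,0,0,0],[0,0,0,0]]' |f
python3 -m handwheel '[[0,0,0.008,0],[0,0,0,0],[0,0,0,0]]' |f
python3 -m handwheel '[[0,0,0.008,0],[0,0,0,0],[0,0,0,0]]' |f
python3 -m handwheel '[[0,0,0.008,0],[0,0,0,0],[0,0,0,0]]' |f
python3 -m handwheel '[[0,0,0.008,0],[0,0,0,0],[0,0,0,0]]' |f
```

```text
tool_pos: [459.7, -341.0, 98.8] ft_force: [0.1, -0.5, -2.8] opening: 28.4 
tool_pos: [441.9, -394.5, 96.1] ft_force: [0.1, 0.2, -3.4] opening: 28.2 
tool_pos: [442.9, -389.9, 84.1] ft_force: [-0.5, -1.0, -4.2] opening: 28.7 
tool_pos: [443.4, -390.8, 83.2] ft_force: [0.9, -0.8, -3.6] opening: 28.6 
tool_pos: [443.2, -390.9, 81.0] ft_force: [-1.0, 0.4, -3.4] opening: 28.3 
tool_pos: [443.1, -390.9, 78.9] ft_force: [-0.4, 1.0, -2.7] opening: 28.5 
tool_pos: [443.3, -391.1, 77.2] ft_force: [-0.4, -0.2, -1.6] opening: 28.3
```

```bash
f(){ grep -E "tool_pos|ft_force" | tr '\n' ' '; echo; }
python3 -m handwheel '[[0,0,0.008,0],[0,0,0,0],[0,0,0,0]]' |f
python3 -m handwheel '[[0,0,0.004,0],[0,0,0,0],[0,0,0,0]]' |f
python3 -m handwheel '[[0,0,0.004,0],[0,0,0,0],[0,0,0,0]]' |f
python3 -m handwheel '[[0,0,0.004,0],[0,0,0,0],[0,0,0,0]]' |f
```

```text
tool_pos: [443.3, -391.1, 75.3] ft_force: [-0.2, -0.1, -1.1] 
tool_pos: [443.3, -391.1, 74.3] ft_force: [0.7, -0.5, -1.8] 
tool_pos: [443.3, -391.1, 73.2] ft_force: [-0.0, -0.7, 0.7] 
tool_pos: [443.3, -391.1, 72.2] ft_force: [0.3, 0.4, -0.0]
```

```bash
f(){ grep -E "tool_pos|ft_force" | tr '\n' ' '; echo; }
python3 -m handwheel '[[0,0,0.004,0],[0,0,0,0],[0,0,0,0]]' |f
python3 -m handwheel '[[0,0,0.004,0],[0,0,0,0],[0,0,0,0]]' |f
python3 -m handwheel '[[0,0,0.004,0],[0,0,0,0],[0,0,0,0]]' |f
```

```text
tool_pos: [443.3, -391.1, 71.2] ft_force: [0.1, 0.6, 2.3] 
tool_pos: [443.5, -391.2, 70.5] ft_force: [-0.5, 1.4, 3.7] 
tool_pos: [443.6, -391.2, 69.8] ft_force: [0.1, 2.5, 5.2]
```

```bash
f(){ grep -E "tool_pos|ft_force" | tr '\n' ' '; echo; }
python3 -m handwheel '[[0,0,0.004,0],[0,0,0,0],[0,0,0,0]]' |f
python3 -m handwheel '[[0,0,0.004,0],[0,0,0,0],[0,0,0,0]]' |f
python3 -m handwheel '[[0,0,0,0],[0,0,0,0]]' |f
python3 -m handwheel '[[0,0,0,0]]' |f; python3 -c "from station import bot;print(bot.observe()['t'])"
```

```text
tool_pos: [443.7, -391.2, 69.2] ft_force: [-2.0, 3.0, 7.7] 
tool_pos: [443.9, -391.3, 68.6] ft_force: [-1.0, 3.3, 10.1] 
tool_pos: [443.9, -391.3, 68.6] ft_force: [-1.2, 2.8, 10.2] 
tool_pos: [443.9, -391.3, 68.6] ft_force: [-0.3, 2.6, 9.4] 
19.1667
```

```bash
f(){ grep -E "tool_pos|ft_force|opening" | tr '\n' ' '; echo; }
python3 -m handwheel '[[0,0,-0.02,0],[0,0,-0.04,0],[0,0,-0.04,0],[0,0,-0.017,0],[0,0,0,0]]' |f
python3 -m handwheel '[[0.012,-0.04,0,0],[0.02,-0.06,0,0],[0.02,-0.06,0,0],[0.01,-0.045,0,0],[0,0,0,0]]' |f
python3 -m handwheel '[[0,0,0.03,0],[0,0,0.03,0],[0,0,0.02,0],[0,0,0.01,0],[0,0,0,0]]' |f
python3 -m handwheel '[[0,0,0.008,0],[0,0,0.008,0],[0,0,0.008,0],[0,0,0.004,0],[0,0,0,0]]' |f
python3 -m handwheel '[[0,0,0.004,0],[0,0,0,0],[0,0,0,0]]' |f
```

```text
tool_pos: [443.6, -391.5, 97.4] ft_force: [-0.0, -0.7, -3.3] opening: 28.7 
tool_pos: [459.2, -335.7, 95.5] ft_force: [0.8, 0.4, -4.3] opening: 28.5 
tool_pos: [457.8, -339.4, 72.4] ft_force: [-0.4, 0.1, -3.5] opening: 28.5 
tool_pos: [458.7, -340.1, 66.9] ft_force: [-0.4, -0.4, -1.5] opening: 28.4 
tool_pos: [458.8, -340.0, 66.0] ft_force: [-0.4, -0.3, -1.4] opening: 28.4
```

```bash
f(){ grep -E "tool_pos|ft_force|opening|finger" | tr '\n' ' '; echo; }
python3 -m handwheel '[[0,0,0.004,0],[0,0,0,0],[0,0,0,0]]' |f
python3 -m handwheel '[[0,0,0,0],[0,0,0,0],[0,0,0,0]]' 1 20|f
python3 -m handwheel '[[0,0,0,0],[0,0,0,0]]' 0.57 |f
python3 -m handwheel '[[0,0,0,0],[0,0,0,0]]' 0.5 |f
python3 -m handwheel '[[0,0,0,0],[0,0,0,0],[0,0,0,0],[0,0,0,0],[0,0,0,0]]' 0.2 |f
python3 -m handwheel '[[0,0,0,0],[0,0,0,0],[0,0,0,0],[0,0,0,0],[0,0,0,0]]' 0 |f
```

```text
tool_pos: [458.9, -340.0, 65.3] ft_force: [0.1, 0.2, 1.1] opening: 28.4 finger_force: 100.3 
tool_pos: [458.8, -339.9, 65.1] ft_force: [-0.1, -0.1, -0.5] opening: 29.2 finger_force: 100.3 
tool_pos: [458.7, -339.5, 64.8] ft_force: [0.8, 0.7, 0.0] opening: 36.9 finger_force: 0.0 
tool_pos: [458.7, -339.6, 64.8] ft_force: [-0.4, 0.8, 0.6] opening: 42.9 finger_force: 0.0 
tool_pos: [458.7, -339.7, 64.9] ft_force: [0.1, 0.9, -0.6] opening: 68.4 finger_force: 0.0 
tool_pos: [458.7, -339.7, 64.8] ft_force: [-0.3, 0.3, -0.2] opening: 85.4 finger_force: 0.0
```

Released; now straight up, then aside toward the start so the cameras see the pads.

```bash
f(){ grep -E "^t|tool_pos|ft_force" | tr '\n' ' '; echo; }
python3 -m handwheel '[[0,0,-0.02,0],[0,0,-0.04,0],[0,0,-0.1,0],[0,0,-0.12,0],[0,0,-0.12,0]]' |f
python3 -m handwheel '[[0,0,-0.08,0],[0,0,0,0],[-0.08,0.05,0,0],[-0.12,0.06,0,0],[-0.12,0.08,0,0]]' |f
python3 -m handwheel '[[-0.12,0.1,0,0],[-0.12,0.1,0,0],[-0.12,0.1,0,0],[-0.12,0.1,0,0],[-0.12,0.1,0,0]]' |f
python3 -m handwheel '[[-0.08,0.1,0,0],[-0.08,0.08,0,0],[0,0,0,0]]' |f
python3 - <<'E'
from h import *
T=imaging.get_image("top")[150:250,210:350]; S=imaging.get_image("scene")[170:260,220:350]
a=cv2.resize(T,(399,285),interpolation=cv2.INTER_CUBIC);b=cv2.resize(S,(399,276),interpolation=cv2.INTER_CUBIC)
cv2.imwrite("pics/c.png",np.vstack([a,b]))
E
```

```text
t: 23.17 tool_pos: [458.4, -339.4, 166.5] ft_force: [1.0, -0.0, 0.1] 
t: 23.58 tool_pos: [378.3, -386.7, 185.1] ft_force: [0.3, 0.3, 0.3] 
t: 24.0 tool_pos: [227.2, -513.3, 185.1] ft_force: [0.3, -0.2, -0.3] 
t: 24.25 tool_pos: [184.7, -560.6, 184.9] ft_force: [0.4, -0.6, -0.6]
```

View pics/c.png

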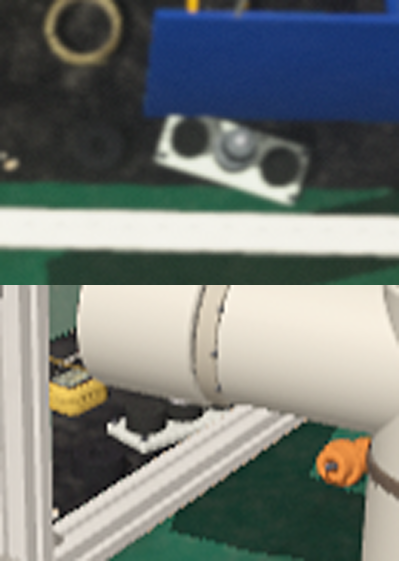

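```bash
python3 - <<'E'
from h import *
im=imaging.get_image("top")
for z in (34,55,62,108): print(z,proj("top",[458.2,-339.8,z]))
cv2.imwrite("pics/d.png",cv2.resize(im[180:228,268:318],None,fx=12,fy=12,interpolation=cv2.INTER_CUBIC))
E
```

```text
34 [292.05717657 202.9004689 ]
55 [292.73933379 201.84915587]
62 [292.97183629 201.49083246]
108 [294.56728644 199.03198944]
```

View pics/d.png

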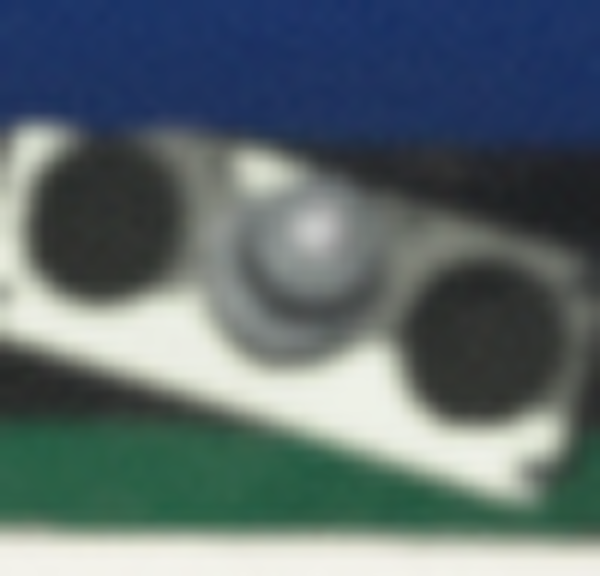

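The crop shows the tester upright on the middle pad. Its collar is at about (292,202) and its top at (294,199), within about 2 mm of centred.

```bash
python3 -c "
from station import bot
print(bot.hand_in())"
```

```text
the job is handed in; nothing more can be done
None
```

The middle pad is the soft one. Working from the wrist force, the pin went up about 8 mm on each outer pad but only about 2.6 mm on the middle one, with the sleeve giving 2.6 to 3 mm each time; the tester now stands upright on the middle pad, within about 2 mm of its centre, and the job is handed in.

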